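# Set the pouch-length gauge to its marked stop

### The job

Set the length gauge on the table: with the fingertips, press down the sprung plate in the middle of its carriage to free the brake before you move it, then, keeping the plate pressed, push the carriage along the rail until it is up against the stop that carries the upright pin. Then take the fingers away so that the plate springs back up and the brake holds the carriage there. Nothing needs gripping; do not force the carriage along with its brake on, and leave the things standing around it where they are.

Things in the scene. Friction and masses are not known exactly. Their poses are not given: they have to be found in the camera images.
- gauge: aluminium rail with a white graduated strip along its front, fixed to the table: 416 mm long, from 62 mm in front of (-x, strip included) to 46 mm behind its centre line, lips to 22 mm above the table. Origin: middle of its underside, on the table. Its y axis runs along the rail, x across it (-x is the side with the graduated strip), z up.
- carriage (a joint): position of the carriage along the rail, m: 0 at the rail's middle, positive toward the gauge's +y. The carriage is a grey block 96 mm long (along the rail) and 96 mm wide, its deck 34 mm above the table, its outer ends 48 mm from its middle. With the brake on it takes about 9 to 14 N along the rail to make it slip; with the plate pressed it runs freely (about 1 N) and only the stops limit it.
- pad (a joint): how far the plate is pressed down, m: 0 up (brake on), 0.005 fully down (brake off). A spring holds it up: it begins to move at about 7 N, is fully down at about 10 N, and returns by itself.
- pad_top (a point): middle of the upper face of the black sprung plate in the middle of the carriage; 41 mm above the table when up, 36 mm when fully down; moves with carriage and plate. The plate is flat, 66 mm along the rail by 46 mm across, open at both sides, between the carriage's end walls (14 mm thick, top 46 mm above the table, inner faces 34 mm from the middle), on which pressing fingertips can push.
- marked_stop: steel stop block with an upright round pin on top, clamped on the rail: 30 mm along the rail, 70 mm across, top 46 mm above the table; pin 12 mm thick, its top 76 mm above the table. Origin: on the rail's centre line at table height, under the middle of the block (the block's faces are 15 mm either way along the rail). It may be at either side of the carriage. The carriage touches it when the plate's middle is 63 mm from this origin.
- plain_stop: the same stop block without a pin, at the other side of the carriage; same size and origin. Not the target.
- white_bottle: bystander: white round bottle with a cap, standing, 52 mm wide, 80 mm tall. Origin: middle of its underside. To be left where it is.
- amber_bottle: bystander: small amber round bottle with a dark cap, standing, 38 mm wide, 75 mm tall. Origin: middle of its underside. To be left where it is.
- carton: bystander: closed tablet carton lying flat, 56 x 120 x 42 mm. Origin: middle of its underside. To be left where it is.
- cup: bystander: small open measuring cup, standing, 44 mm wide, 38 mm tall. Origin: middle of its underside. To be left where it is.
- stamp: bystander: rubber stamp standing on its 23 x 42 mm foot, 64 mm tall. Origin: middle of its underside. To be left where it is.

How it is judged:
On the way, in this order (a step that is already met when the one before it is completed fails the run):
1. the plate is pressed down at least 3 mm while the carriage is still within 20 mm of where it stood (value of joint pad above 0.003 m and distance of pad_top from where it was at the start of the episode below 0.02 m), for 0.2 s.
2. the carriage is up against the stop with the pin (within 3 mm), the plate still pressed at least 2 mm (horizontal distance between pad_top and marked_stop below 0.066 m and value of joint pad above 0.002 m), for 0.1 s.
At the end, for the whole second after the job is handed in: the carriage stands within 3 mm of the stop with the pin, at rest, its plate sprung back up (within 1 mm), and every bystander is within 15 mm of where it stood (horizontal distance between pad_top and marked_stop below 0.066 m and value of joint pad below 0.001 m and not (velocity of joint carriage above 0.01 m/s) and not (velocity of joint carriage below -0.01 m/s) and distance of each of white_bottle, amber_bottle, carton, cup, stamp from where it was at the start of the episode below 0.015 m); the robot touches nothing.
It fails at once if the carriage is forced along (faster than 20 mm/s) with its plate fully up, brake on (value of joint pad below 0.0002 m and (velocity of joint carriage above 0.02 m/s or velocity of joint carriage below -0.02 m/s)).
It fails at once if a bystander is lifted, carried or pushed more than 15 mm from its place (distance of any of white_bottle, amber_bottle, carton, cup, stamp from where it was at the start of the episode above 0.015 m).
It also fails if it takes over 38 s, if anything falls off the work surface, if the arm or the gripper's body presses on something with over 40 N, if the wrist force passes 120 N, or if a joint passes its speed limit or range.

### The arm

A 6-joint arm with a two-finger parallel gripper is mounted at the origin on a cart in front of the work surface, level with it; the furniture and walls round the work are solid. World frame = base frame: x ahead of the robot, y to its left, z up, the work surface at z = 0. Lengths are in m, angles in rad, forces in N, time in s.
With the tool pointing down it reaches from about 0.35 to 0.775 m from the base axis. Payload 5.5 kg.
Tool frame: the origin (TCP) lies midway between the tips of the shut fingers; the grasp point (between the pads) lies 19 mm behind it; z points along the fingers, y is the line along which they close (so a half turn about z gives the same grasp; the last joint's range is limited). The gripper opens to 85 mm and grips with 20 to 120 N. Pads are 22 mm wide; open, the fingers measure 114 mm over their backs; the gripper's body (76 mm by 85 mm) begins 54 mm behind the grasp point. The pads swing forward as they close: fully open they stand 13 mm farther back than shut.
Start: joints at [-1.458, 0.313, 0.046, 1.304, 0, 1.431], TCP at [0.144, -0.557, 0.195] pointing down, gripper open.
Joint ranges: [-2.76, 2.76], [-0.86, 1.69], [-1.03, 1.26], [-2.2, 2.34], [-1.47, 1.5], [-3.14, 3.14]. Speed limits (rad/s): [2.57, 2.57, 3.14, 3.14, 3.14, 3.14].

### API

Orientations are given as a unit quaternion [w, x, y, z].
In Python, from workcell import env gives the robot as it stands.
- The arm moves only by the tool move_arm, never from a script. Its argument "targets" is a list of rows, each a list of 3 entries, a list of its own where there are three numbers: the shift along the tool's x, y, z in mm, then the turn, a rotation vector about the tool's x, y, z in units of 10 degrees (1.0 is 10 degrees), then the closure, from -1 (fully open) to 1 (shut). In form: [[[dx, dy, dz], [ax, ay, az], gripper], ...]. A call has 1 to 5 rows; each row is the pose to reach, as a shift and turn from the pose commanded when the call began, along the tool's axes at that moment; what a row does not reach only later rows make up. A row lasts 1/8 s, in which the tool goes at most 62.5 mm and 10.7 degrees, less where a joint would pass 70% of its speed; a pose out of reach is approached as far as the arm can. A call with a gripper value outside its range is refused whole. The fingers move at their own pace and stop on an object; "squeeze" is the grip in N (left out, the last holds). Time passes only in rows, so rows that repeat a pose let the fingers close. It gives the time, the measured TCP pose, the force, the opening and the grip force at its end, in the units of the state.
- env.get_state(): the state, without advancing time (a new reading comes with each control period).
- env.read_camera(name): name is "scene" or "top" or "wrist"; returns a dict with "pixels" (400x640x3 uint8, red, green, blue), "fovy" (degrees; the focal length in pixels is half the picture's height over the tangent of half this angle, whatever the lens; pixels are square), "cx", "cy" (the principal point, pixels), "extrinsics" (4x4, takes a point from world to camera coordinates); the wrist camera has in their place "mount" (4x4, takes a point from camera to tool coordinates, whose origin is the TCP and whose axes are the flange's). Camera axes: x right, y up, looking along -z (the intrinsics and any distortion apply to the point x, -y, -z); pixel columns grow to the right and rows downward; lengths in m; the calibration is good to about 2 mm. A picture is of the moment at which its call begins: read the wrist's pose just before it. There is no depth.
- env.hand_in(): hands the job in; it is judged then, once.
Trained networks look in a picture, given as the dict that the camera call returned (one of the last four; its "shot" number tells which), for a name from the list of things; names that differ only in an ending like _2 or _b are one class to them, and where a whole thing is asked for, a point or a joint stands for the part that bears it (a point fixed in the world has none). Each returns a list of dicts, best first, with "confidence" (0 to 1); they miss things now and then, are a little off and sometimes report something else, mostly with a low value. They report only what shows in the picture. A call takes as long as a camera call.
- env.spot_in(thing, picture): "centre" ([x, y, z] in m, in world coordinates, good to about 4 mm: the middle of the surface that is visible of it).
- env.regions_of(thing, picture): "mask" (400x640 bool, what is visible of it).
- env.landmark_of(thing, picture): "centre" ([x, y, z] in m, in world coordinates, good to about 4 mm: a listed point, or the origin of a listed thing).
The state is a dict: "clock": time; "joint_pos": joint angles; "qvel": joint speeds; "tau": joint torques, N m; "tcp_pos": TCP position; "orientation": TCP orientation; "wrist_force": force on the tool from outside, world axes, zero at the start; "ft_torque": the same for the moment, N m; "finger_gap": finger opening in m; "grip_force": force on a finger pad.
Only numpy, scipy, OpenCV 4.12 (cv2) and the standard library are available. Lean on these libraries where they do the work, as an engineer would, in place of code of your own. Each camera call takes 0.05 s, during which the arm holds its last target. There are 200 camera calls.

## Working session

There is one attempt and no reset: what is moved stays moved. The work goes in short steps, Python scripts to look and compute and a tool call to move; the robot and the scene stay as the last step left them, time stands still between calls to the robot, and variables do not carry over. Pictures are saved under pics/ and viewed, at most 10 in all, crops included, and the job is handed in when it is done.

Besides the shell and the picture viewer there is one more tool, called after "Call:" as name(argument=value, ...) on one line, values as JSON. move_arm: Moves the arm, as the interface text tells. Its arguments: {"type":"object","properties":{"targets":{"type":"array","items":{"type":"array"}},"squeeze":{"type":"number"}},"required":["targets"]}

```bash
mkdir -p pics
cat > h.py <<'E'
from workcell import env
import cv2, numpy as np
def snap(n,f):
    p=env.read_camera(n); cv2.imwrite('pics/'+f,p['pixels'][:,:,::-1]); return p
E
python3 - <<'E'
from h import *
s=env.get_state(); print(s['clock'],s['tcp_pos'],s['orientation'],s['wrist_force'])
for c in ('top','scene'):
    p=snap(c,c+'1.png')
    for t in ['gauge','pad_top','marked_stop','plain_stop','white_bottle','amber_bottle','carton','cup','stamp']:
        print(c,t,[(np.round(d['centre'],3),round(d['confidence'],2)) for d in env.landmark_of(t,p)[:2]])
E
```

```text
0.0 [ 0.1437426  -0.55616189  0.19419529] [-9.15692338e-04  9.92022913e-01  1.26054356e-01  2.77602000e-05] [-0.38837685 -0.94158288 -0.00907689]
top gauge [(array([0.572, 0.096, 0.002]), 0.97)]
top pad_top [(array([0.576, 0.068, 0.042]), 0.75), (array([0.475, 0.128, 0.002]), 0.59)]
top marked_stop []
top plain_stop [(array([ 0.588, -0.048, -0.001]), 0.92)]
top white_bottle [(array([0.658, 0.182, 0.003]), 0.71), (array([0.571, 0.095, 0.003]), 0.47)]
top amber_bottle [(array([0.663, 0.102, 0.   ]), 0.48)]
top carton [(array([ 0.677, -0.018, -0.001]), 0.79), (array([0.575, 0.067, 0.043]), 0.2)]
top cup [(array([ 0.477,  0.033, -0.   ]), 0.64)]
top stamp [(array([0.477, 0.125, 0.002]), 0.51)]
scene gauge [(array([0.572, 0.096, 0.002]), 0.97)]
scene pad_top [(array([0.577, 0.066, 0.04 ]), 0.59)]
scene marked_stop [(array([0.558, 0.253, 0.004]), 0.98)]
scene plain_stop [(array([ 0.587, -0.049, -0.005]), 0.75)]
scene white_bottle [(array([0.659, 0.183, 0.001]), 0.81)]
scene amber_bottle [(array([0.661, 0.109, 0.001]), 0.78)]
scene carton [(array([ 0.677, -0.02 , -0.004]), 0.6)]
scene cup [(array([ 0.482,  0.027, -0.004]), 0.85)]
scene stamp []
```

View pics/top1.png

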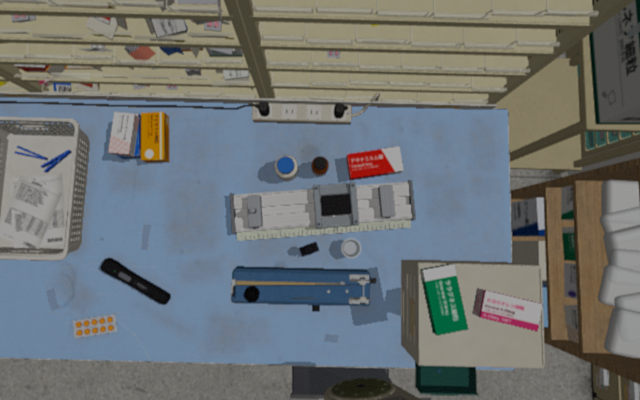

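View pics/scene1.png

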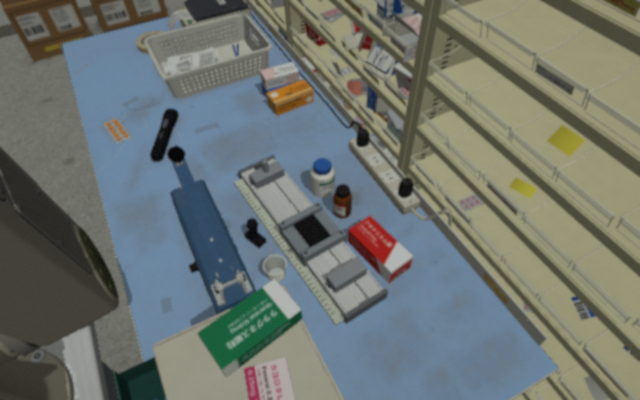

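The top view shows the pinned stop on the left (px 253,205), the plain stop on the right (385,200) and the carriage at about (335,205). The push is therefore toward +y, about 124 mm. There is a tall box at (475,310) on the way, so I'll go up first.

Call:
move_arm(targets=[[[0,0,-60],[0,0,0.3],1],[[0,0,-120],[0,0,0.6],1],[[0,0,-170],[0,0,0.9],1],[[0,0,-170],[0,0,0.9],1]], squeeze=40)

```text
clock: 1.5
tcp_pos: [0.144, -0.5584, 0.37]
orientation: [0.004, 0.999, 0.048, 0.0]
wrist_force: [0.2, -0.7, -0.7]
finger_gap: 0.0123
grip_force: 0.0
```

Call:
move_arm(targets=[[[35,-42,0],[0,0,0],1],[[70,-84,0],[0,0,0],1],[[105,-126,0],[0,0,0],1],[[140,-168,0],[0,0,0],1],[[175,-210,0],[0,0,0],1]])

```text
clock: 2.12
tcp_pos: [0.2985, -0.3292, 0.3641]
orientation: [-0.0, 0.999, 0.048, -0.0]
wrist_force: [0.6, -0.3, 0.0]
finger_gap: 0.0
grip_force: 0.0
```

Call:
move_arm(targets=[[[35,-42,0],[0,0,0],1],[[70,-84,0],[0,0,0],1],[[105,-126,0],[0,0,0],1],[[140,-168,0],[0,0,0],1],[[175,-210,0],[0,0,0],1]])

```text
clock: 2.75
tcp_pos: [0.4526, -0.1035, 0.3642]
orientation: [-0.0, 0.999, 0.048, -0.0]
wrist_force: [-0.1, -0.7, -0.1]
finger_gap: 0.0002
grip_force: 0.0
```

Call:
move_arm(targets=[[[35,-40,0],[0,0,0],1],[[70,-80,20],[0,0,0],1],[[105,-120,60],[0,0,0],1],[[125,-162,100],[0,0,0],1],[[125,-162,140],[0,0,0],1]])

```text
clock: 3.38
tcp_pos: [0.5612, 0.071, 0.2222]
orientation: [-0.0, 0.999, 0.05, -0.001]
wrist_force: [0.6, -0.4, 1.3]
finger_gap: -0.0
grip_force: 0.0
```

Run:
```python
from h import *
s=env.get_state(); print(s['clock'],s['tcp_pos'],s['orientation'],s['wrist_force'])
for c in ('wrist','top','scene'):
    p=snap(c,c+'2.png')
    for t in ['gauge','pad_top','marked_stop','plain_stop']:
        print(c,t,[(np.round(d['centre'],4),round(d['confidence'],2)) for d in env.landmark_of(t,p)[:2]])
```

```text
3.375 [0.56119742 0.07098156 0.22216785] [-2.66863952e-04  9.98743087e-01  5.01168659e-02 -6.88789700e-04] [ 0.6231867  -0.35770387  1.33204097]
wrist gauge [(array([ 0.5766,  0.0967, -0.001 ]), 0.78)]
wrist pad_top [(array([0.5758, 0.0666, 0.0413]), 0.58)]
wrist marked_stop [(array([0.5575, 0.2476, 0.0033]), 0.59)]
wrist plain_stop [(array([ 0.586 , -0.0433,  0.0022]), 0.67)]
top gauge [(array([0.5748, 0.0977, 0.0043]), 0.77)]
top pad_top []
top marked_stop [(array([ 0.5558,  0.2489, -0.0014]), 0.68)]
top plain_stop []
scene gauge [(array([0.5757, 0.0956, 0.003 ]), 0.72)]
scene pad_top [(array([0.5729, 0.0656, 0.0412]), 0.93)]
scene marked_stop [(array([0.5587, 0.2482, 0.0079]), 0.62), (array([0.6569, 0.1801, 0.002 ]), 0.24)]
scene plain_stop [(array([ 0.5892, -0.0496, -0.008 ]), 0.62)]
```

View pics/wrist2.png

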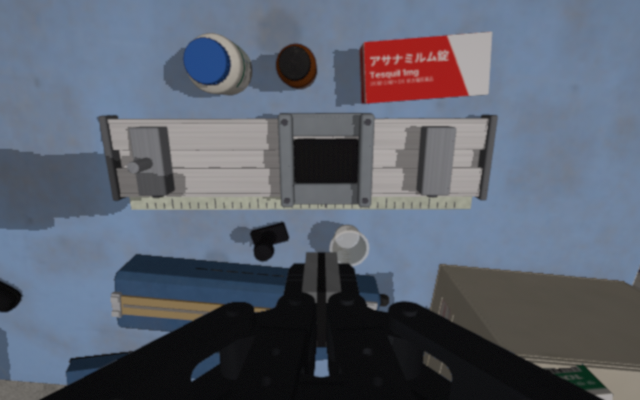

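The wrist view shows the carriage aligned with the picture, its black plate at px (326,160), the pinned stop at left (150,160), and clear space along the fingers' path. Next I go down over the plate.

Call:
move_arm(targets=[[[14,-4,40],[0,0,0],1],[[14,-4,90],[0,0,0],1],[[14,-4,135],[0,0,0],1],[[14,-4,160],[0,0,0],1],[[14,-4,160],[0,0,0],1]])

```text
clock: 4.75
tcp_pos: [0.5724, 0.0733, 0.0629]
orientation: [-0.0, 0.999, 0.048, -0.003]
wrist_force: [0.1, -0.2, 0.3]
finger_gap: -0.0
grip_force: 0.0
```

Run:
```python
from h import *
s=env.get_state(); print(s['clock'],s['tcp_pos'],s['wrist_force'])
for c in ('wrist','scene'):
    p=snap(c,c+'3.png')
    print([(np.round(d['centre'],4),round(d['confidence'],2)) for d in env.landmark_of('pad_top',p)[:2]])
```

```text
4.75 [0.5724271  0.07327802 0.06285799] [ 0.05878662 -0.15745768  0.30350056]
[(array([0.577 , 0.0654, 0.0398]), 0.7)]
[(array([0.5783, 0.0666, 0.0424]), 0.97)]
```

View pics/wrist3.png

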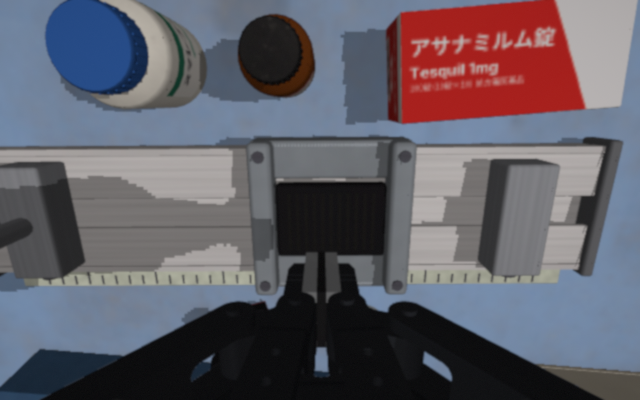

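The fingertips (px 320,260) hang over the plate's near part with both end walls clear (262 and 398). Shift 4 mm and press in small steps.

Call:
move_arm(targets=[[[4,0,10],[0,0,0],1],[[4,0,18],[0,0,0],1],[[4,0,22],[0,0,0],1],[[4,0,25],[0,0,0],1],[[4,0,25],[0,0,0],1]])

```text
clock: 5.58
tcp_pos: [0.5783, 0.0736, 0.0398]
orientation: [0.0, 0.999, 0.048, -0.0]
wrist_force: [-0.5, -0.2, -0.6]
finger_gap: -0.0001
grip_force: 0.0
```

Call:
move_arm(targets=[[[0,0,2],[0,0,0],1],[[0,0,4],[0,0,0],1],[[0,0,6],[0,0,0],1],[[0,0,6],[0,0,0],1]])

```text
clock: 6.08
tcp_pos: [0.5784, 0.0736, 0.0339]
orientation: [0.0, 0.999, 0.048, -0.0]
wrist_force: [-0.2, -0.5, -0.1]
finger_gap: -0.0001
grip_force: 0.0
```

Run:
```python
from h import *
s=env.get_state(); print(s['clock'],s['tcp_pos'],s['wrist_force'],s['tau'])
p=env.read_camera('wrist'); q=env.read_camera('scene')
for a in (p,q): print([(np.round(d['centre'],4),round(d['confidence'],2)) for d in env.landmark_of('pad_top',a)[:2]])
a=cv2.resize(p['pixels'][130:330,200:440],(720,600)); b=cv2.resize(q['pixels'][180:300,240:400],(800,600),interpolation=cv2.INTER_CUBIC)
cv2.imwrite('pics/w4.png',a[:,:,::-1]); cv2.imwrite('pics/s4.png',b[:,:,::-1])
```

```text
6.075 [0.57837408 0.07364881 0.03386843] [-0.15725372 -0.48482443 -0.14650767] [-6.88144646e-03 -5.07843125e+01  2.65599346e+01 -4.02476080e-02
 -4.12550235e-04  1.12877494e-07]
[(array([0.5782, 0.0669, 0.0429]), 0.97)]
[(array([0.5763, 0.0679, 0.0404]), 0.74)]
```

View pics/w4.png

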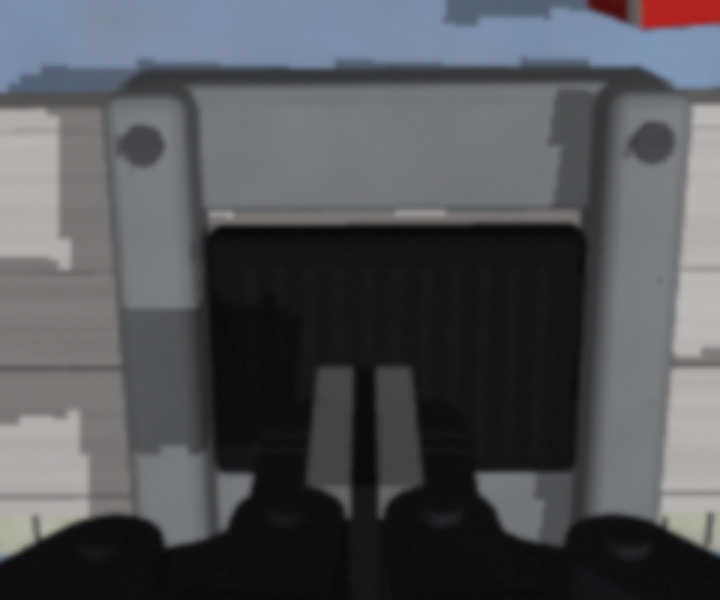

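View pics/s4.png

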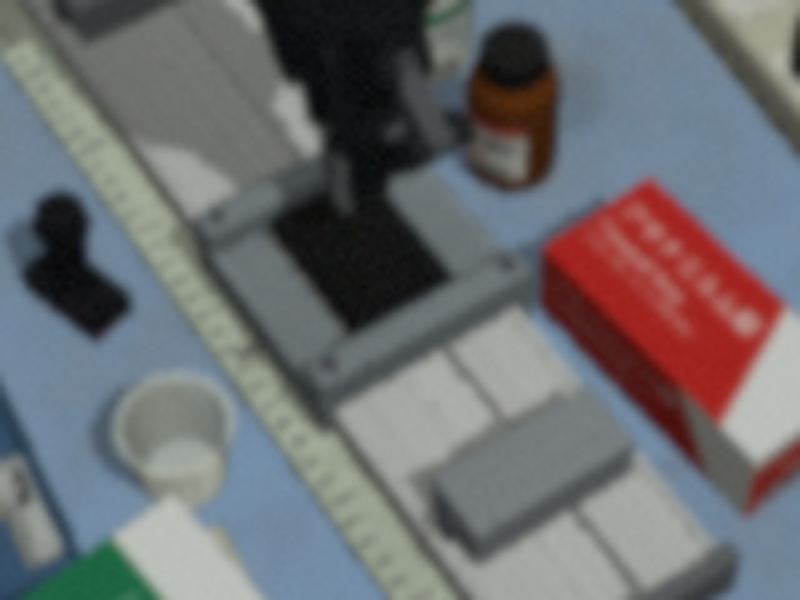

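The fingertips are over the black plate (crop px 365,420), but there is no contact force yet. Continue down in small steps.

Call:
move_arm(targets=[[[0,0,1],[0,0,0],1],[[0,0,2],[0,0,0],1],[[0,0,3],[0,0,0],1],[[0,0,3],[0,0,0],1]])

```text
clock: 6.78
tcp_pos: [0.5785, 0.0736, 0.0309]
orientation: [0.0, 0.999, 0.048, -0.0]
wrist_force: [0.2, -0.3, -0.1]
finger_gap: -0.0002
grip_force: 0.0
```

Run:
```python
from h import *
s=env.get_state(); print(s['clock'],s['tcp_pos'],s['wrist_force'],s['ft_torque'],s['tau'])
```

```text
6.775 [0.57845332 0.07360871 0.0309333 ] [ 0.23729897 -0.27554106 -0.08280445] [ 0.01215081  0.03098526 -0.00469679] [-2.26528922e-03 -5.08578408e+01  2.64711642e+01 -1.87123963e-02
 -2.95679192e-04  1.17762022e-05]
```

Call:
move_arm(targets=[[[0,0,1],[0,0,0],1],[[0,0,2],[0,0,0],1],[[0,0,3],[0,0,0],1],[[0,0,3],[0,0,0],1]])

```text
clock: 7.28
tcp_pos: [0.5784, 0.0736, 0.0279]
orientation: [0.0, 0.999, 0.048, -0.0]
wrist_force: [-0.7, -0.8, 0.7]
finger_gap: -0.0001
grip_force: 0.0
```

Run:
```python
from h import *
s=env.get_state(); print(s['clock'],s['tcp_pos'],s['wrist_force'])
p=env.read_camera('wrist'); f=200/np.tan(np.radians(p['fovy']/2)); Mi=np.linalg.inv(p['mount'])
for t in ([0,0,0],[.011,0,0],[-.011,0,0],[0,0,.01],[0,0,-.01]):
    c=Mi@np.array(t+[1]); print(t,p['cx']+f*c[0]/-c[2],p['cy']-f*c[1]/-c[2])
q=env.read_camera('scene')
f=200/np.tan(np.radians(q['fovy']/2))
c=q['extrinsics']@np.r_[s['tcp_pos'],1];print('scene tcp',q['cx']+f*c[0]/-c[2],q['cy']-f*c[1]/-c[2])
c=q['extrinsics']@np.r_[s['tcp_pos']+[0,0,.02],1];print('scene tcp+20',q['cx']+f*c[0]/-c[2],q['cy']-f*c[1]/-c[2])
b=cv2.resize(q['pixels'][200:260,280:360],(800,600),interpolation=cv2.INTER_CUBIC)
b=np.clip(b*2.0,0,255).astype('uint8'); cv2.imwrite('pics/s5.png',b[:,:,::-1])
```

```text
7.275 [0.57842481 0.07363796 0.02794397] [-0.74464627 -0.78406687  0.70437954]
[0, 0, 0] 320.3514645232238 240.249778217273
[0.011, 0, 0] 320.3504005142575 221.1757708710022
[-0.011, 0, 0] 320.3524947320416 258.71786559238876
[0, 0, 0.01] 320.4042881818813 233.77571478320664
[0, 0, -0.01] 320.2930734880035 247.4061788832761
scene tcp 311.4163980908787 231.40717906828723
scene tcp+20 311.0688215002781 225.38019683802628
```

View pics/s5.png

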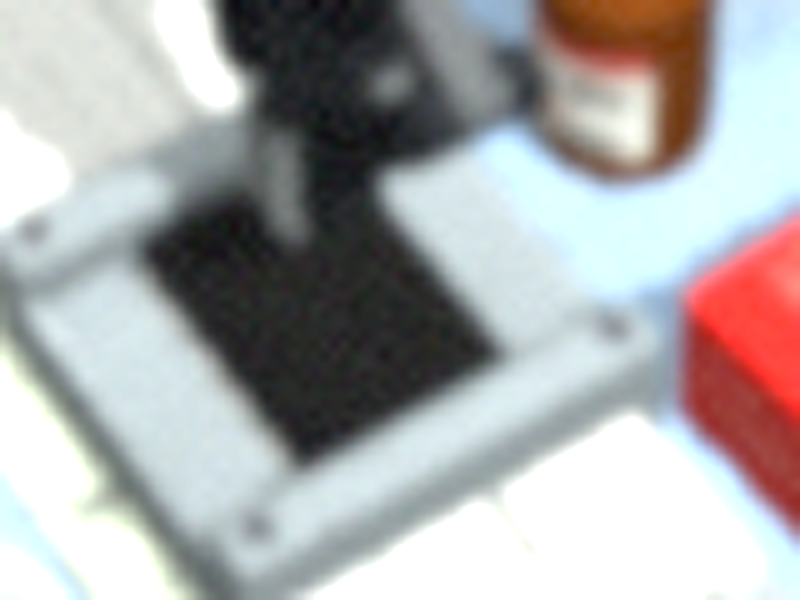

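The scene shows the fingertips ending (crop px 295,240) about 15–20 mm above where the reported TCP projects, so there has been no contact. I'll go on down by force.

Call:
move_arm(targets=[[[0,0,1],[0,0,0],1],[[0,0,2],[0,0,0],1],[[0,0,3],[0,0,0],1],[[0,0,4],[0,0,0],1],[[0,0,4],[0,0,0],1]])

```text
clock: 8.0
tcp_pos: [0.5784, 0.0737, 0.0239]
orientation: [0.0, 0.999, 0.048, -0.0]
wrist_force: [0.7, -0.1, -0.2]
finger_gap: 0.0001
grip_force: 0.0
```

Call:
move_arm(targets=[[[0,0,1],[0,0,0],1],[[0,0,2],[0,0,0],1],[[0,0,3],[0,0,0],1],[[0,0,4],[0,0,0],1],[[0,0,4],[0,0,0],1]])

```text
clock: 8.62
tcp_pos: [0.5785, 0.0737, 0.02]
orientation: [0.0, 0.999, 0.048, -0.0]
wrist_force: [1.1, -1.0, -0.8]
finger_gap: -0.0002
grip_force: 0.0
```

Call:
move_arm(targets=[[[0,0,1],[0,0,0],1],[[0,0,2],[0,0,0],1],[[0,0,3],[0,0,0],1],[[0,0,3],[0,0,0],1]])

```text
clock: 9.12
tcp_pos: [0.5784, 0.0736, 0.0169]
orientation: [0.0, 0.999, 0.048, -0.0]
wrist_force: [-0.1, -0.4, -0.4]
finger_gap: 0.0002
grip_force: 0.0
```

Run:
```python
from h import *
s=env.get_state(); print(s['clock'],s['tcp_pos'],s['wrist_force'],s['tau'][:3])
p=env.read_camera('wrist'); q=env.read_camera('scene')
for a in (p,q): print([(np.round(d['centre'],4),round(d['confidence'],2)) for d in env.landmark_of('pad_top',a)[:2]])
a=cv2.resize(p['pixels'][180:330,240:400],(400,375),interpolation=cv2.INTER_CUBIC); b=cv2.resize(q['pixels'][200:275,280:360],(400,375),interpolation=cv2.INTER_CUBIC)
o=np.clip(np.hstack([a,b])*2.0,0,255).astype('uint8'); cv2.imwrite('pics/s6.png',o[:,:,::-1])
```

```text
9.125 [0.57844606 0.07363832 0.01694311] [-0.10157463 -0.35576117 -0.40802466] [-4.17304269e-03 -5.11091852e+01  2.60159576e+01]
[(array([0.5762, 0.0648, 0.0418]), 0.93)]
[(array([0.5759, 0.0692, 0.0423]), 0.76)]
```

View pics/s6.png

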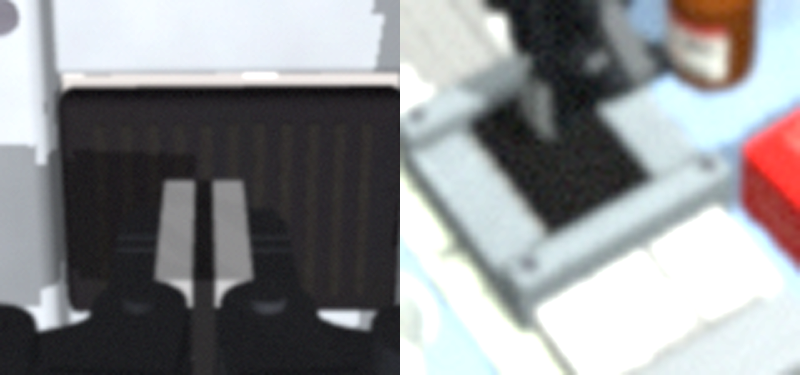

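The fingertips (right crop px 548,138) still look just above the plate, about 20 mm behind the reported TCP. Continue.

Call:
move_arm(targets=[[[0,0,1],[0,0,0],1],[[0,0,2],[0,0,0],1],[[0,0,3],[0,0,0],1],[[0,0,3],[0,0,0],1]])

```text
clock: 9.82
tcp_pos: [0.5784, 0.0736, 0.0139]
orientation: [0.0, 0.999, 0.048, -0.0]
wrist_force: [-0.4, -0.1, -0.3]
finger_gap: 0.0001
grip_force: 0.0
```

Call:
move_arm(targets=[[[0,0,1],[0,0,0],1],[[0,0,2],[0,0,0],1],[[0,0,3],[0,0,0],1],[[0,0,3],[0,0,0],1]])

```text
clock: 10.32
tcp_pos: [0.5785, 0.0737, 0.0109]
orientation: [0.0, 0.999, 0.048, -0.0]
wrist_force: [-0.1, -0.2, 0.2]
finger_gap: 0.0001
grip_force: 0.0
```

Call:
move_arm(targets=[[[0,6,0],[0,0,0],1],[[0,6,1],[0,0,0],1],[[0,6,2],[0,0,0],1],[[0,6,3],[0,0,0],1],[[0,6,3],[0,0,0],1]])

```text
clock: 10.95
tcp_pos: [0.579, 0.0677, 0.0079]
orientation: [0.0, 0.999, 0.048, -0.0]
wrist_force: [0.2, 0.2, -0.6]
finger_gap: -0.0
grip_force: 0.0
```

Run:
```python
from h import *
s=env.get_state(); print(s['clock'],s['tcp_pos'],s['wrist_force'],s['finger_gap'])
q=env.read_camera('scene');p=env.read_camera('wrist')
f=200/np.tan(np.radians(q['fovy']/2)); E=q['extrinsics']
def pr(P):
    c=E@np.r_[P,1]; return np.round([q['cx']+f*c[0]/-c[2],q['cy']-f*c[1]/-c[2]],1)
print('cam',np.linalg.inv(E)[:3,3])
r=np.array([-.0967,.9953,0]); x=np.array([.9953,.0967,0]); t=s['tcp_pos']
for h in (0,.02,.03,.04): print(h,[pr(t+[0,0,h]+a*x-.0145*r) for a in (-.011,.011)], 'inner',[pr(t+[0,0,h]+a*x) for a in (-.011,.011)])
b=cv2.resize(q['pixels'][205:245,290:330],(600,600),interpolation=cv2.INTER_CUBIC)
b=(255*(b/255.)**.45).astype('uint8'); cv2.imwrite('pics/s7.png',b[:,:,::-1])
```

```text
10.95 [0.57897955 0.0677303  0.00790332] [ 0.20735077  0.22428075 -0.55035783] -2.7837865176036395e-05
cam [ 0.37448046 -0.38390302  0.73160264]
0 [array([312.6, 247. ]), array([322. , 241.8])] inner [array([308.7, 241.8]), array([318. , 236.8])]
0.02 [array([312.2, 241.2]), array([321.8, 236. ])] inner [array([308.3, 236.1]), array([317.8, 230.9])]
0.03 [array([312.1, 238.3]), array([321.7, 233. ])] inner [array([308.1, 233.1]), array([317.6, 227.9])]
0.04 [array([311.9, 235.3]), array([321.6, 230. ])] inner [array([307.8, 230.1]), array([317.5, 224.9])]
```

View pics/s7.png

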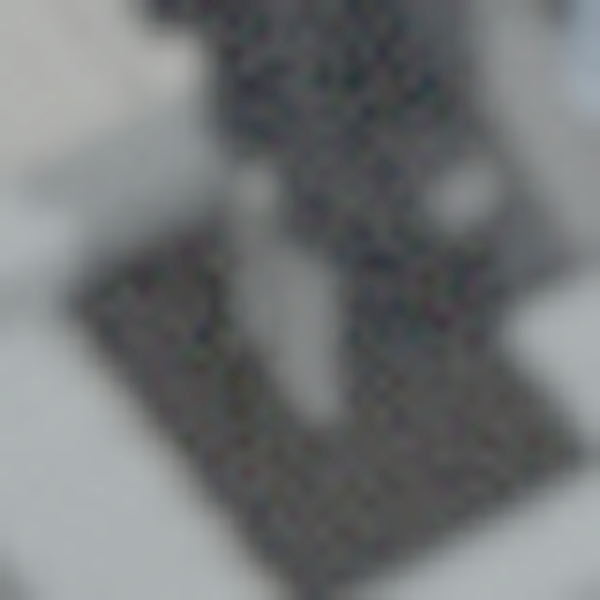

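The fingertip corner is at px (311.7,233), which puts the tips about 40 mm behind the reported TCP and still some 5–10 mm above the plate. Continue with force watch.

Call:
move_arm(targets=[[[0,0,1],[0,0,0],1],[[0,0,2],[0,0,0],1],[[0,0,3],[0,0,0],1],[[0,0,4],[0,0,0],1],[[0,0,4],[0,0,0],1]])

```text
clock: 11.68
tcp_pos: [0.5792, 0.0677, 0.0049]
orientation: [0.0, 0.999, 0.048, 0.0]
wrist_force: [-1.4, 0.5, 5.2]
finger_gap: -0.0005
grip_force: 2.7
```

Contact: 5 N at TCP z = 0.005. Press the plate down.

Call:
move_arm(targets=[[[0,0,1],[0,0,0],1],[[0,0,2],[0,0,0],1],[[0,0,3],[0,0,0],1],[[0,0,3],[0,0,0],1]])

```text
clock: 12.18
tcp_pos: [0.5792, 0.0677, 0.0022]
orientation: [0.0, 0.999, 0.048, 0.0]
wrist_force: [-2.8, 0.4, 8.2]
finger_gap: 0.0002
grip_force: 4.2
```

Call:
move_arm(targets=[[[0,0,1],[0,0,0],1],[[0,0,2],[0,0,0],1],[[0,0,3],[0,0,0],1],[[0,0,4],[0,0,0],1],[[0,0,4],[0,0,0],1]])

```text
clock: 12.8
tcp_pos: [0.5794, 0.0677, -0.0003]
orientation: [0.0, 0.999, 0.048, 0.001]
wrist_force: [-6.2, -0.7, 18.5]
finger_gap: -0.0002
grip_force: 8.9
```

Plate fully down (18.5 N). Hold, then start along the rail (tool −y).

Call:
move_arm(targets=[[[0,0,0],[0,0,0],1],[[0,-2,0],[0,0,0],1],[[0,-5,0],[0,0,0],1],[[0,-9,0],[0,0,0],1],[[0,-13,0],[0,0,0],1]])

```text
clock: 13.42
tcp_pos: [0.5781, 0.0803, -0.0003]
orientation: [0.001, 0.999, 0.048, 0.001]
wrist_force: [-6.3, -1.7, 18.4]
finger_gap: -0.0005
grip_force: 8.9
```

Run:
```python
from h import *
s=env.get_state(); print(s['clock'],s['tcp_pos'],s['wrist_force'])
for c in ('wrist','scene'):
    a=env.read_camera(c)
    print([(np.round(d['centre'],4),round(d['confidence'],2)) for d in env.landmark_of('pad_top',a)[:2]])
```

```text
13.425 [ 5.78133495e-01  8.03446386e-02 -3.23572825e-04] [-6.29514964 -1.74385966 18.4420582 ]
[]
[(array([0.5756, 0.0804, 0.0365]), 0.77)]
```

The carriage follows by friction (plate at y = 0.080, force 1.7 N). Continue.

Call:
move_arm(targets=[[[0,-5,0],[0,0,0],1],[[0,-11,0],[0,0,0],1],[[0,-18,0],[0,0,0],1],[[0,-25,0],[0,0,0],1],[[0,-32,0],[0,0,0],1]])

```text
clock: 14.25
tcp_pos: [0.5749, 0.1124, -0.0003]
orientation: [0.0, 0.999, 0.048, 0.001]
wrist_force: [-6.1, -1.8, 18.1]
finger_gap: 0.0001
grip_force: 9.1
```

Call:
move_arm(targets=[[[0,-7,0],[0,0,0],1],[[0,-14,0],[0,0,0],1],[[0,-21,0],[0,0,0],1],[[0,-28,0],[0,0,0],1],[[0,-35,0],[0,0,0],1]])

```text
clock: 14.88
tcp_pos: [0.5719, 0.1419, -0.0003]
orientation: [-0.002, 0.999, 0.053, 0.0]
wrist_force: [-6.5, -1.6, 18.0]
finger_gap: 0.0002
grip_force: 9.3
```

Run:
```python
from h import *
s=env.get_state(); print(s['clock'],s['tcp_pos'],s['wrist_force'])
for c in ('wrist','scene'):
    a=env.read_camera(c)
    for t in ('pad_top','marked_stop'): print(t,[(np.round(d['centre'],4),round(d['confidence'],2)) for d in env.landmark_of(t,a)[:1]])
```

```text
14.875 [ 5.71867321e-01  1.41851305e-01 -3.33681675e-04] [-6.4894985  -1.57444397 17.98235628]
pad_top []
marked_stop []
pad_top [(array([0.5711, 0.1428, 0.0363]), 0.84)]
marked_stop [(array([0.558 , 0.2504, 0.0076]), 0.71)]
```

Going well; about 43 mm left. The last part I'll do slowly, with force watch.

Call:
move_arm(targets=[[[0,-7,0],[0,0,0],1],[[0,-14,0],[0,0,0],1],[[0,-20,0],[0,0,0],1],[[0,-26,0],[0,0,0],1],[[0,-31,0],[0,0,0],1]])

```text
clock: 15.8
tcp_pos: [0.5703, 0.1591, -0.0003]
orientation: [-0.008, 0.998, 0.064, -0.0]
wrist_force: [-6.5, -1.0, 17.0]
finger_gap: -0.0001
grip_force: 8.6
```

Call:
move_arm(targets=[[[0,-2,0],[0,0,0],1],[[0,-4,0],[0,0,0],1],[[0,-5,0],[0,0,0],1],[[0,-6,0],[0,0,0],1]])

```text
clock: 16.3
tcp_pos: [0.5699, 0.1624, -0.0003]
orientation: [-0.009, 0.998, 0.066, -0.0]
wrist_force: [-5.8, -1.9, 16.1]
finger_gap: -0.0002
grip_force: 8.4
```

Run:
```python
from h import *
s=env.get_state(); print(s['clock'],s['tcp_pos'],s['orientation'],s['wrist_force'],s['joint_pos'])
a=env.read_camera('scene')
for t in ('pad_top','marked_stop'): print(t,[(np.round(d['centre'],4),round(d['confidence'],2)) for d in env.landmark_of(t,a)[:1]])
```

```text
16.3 [ 5.69928439e-01  1.62369257e-01 -3.05538341e-04] [-8.80431437e-03  9.97754983e-01  6.63883943e-02 -2.44497167e-04] [-5.78531836 -1.92145823 16.12320248] [ 0.13203943  0.47116178 -0.22135173  0.87761639  0.01760304  3.14075827]
pad_top [(array([0.5653, 0.1603, 0.0365]), 0.76)]
marked_stop [(array([0.5583, 0.2501, 0.0066]), 0.59)]
```

Joint 6 is at its limit (3.14), so the tool can't hold its yaw any further. I'll ask for a yaw that relieves it (negative about tool z) before continuing.

Call:
move_arm(targets=[[[0,10,0],[0,0,-0.2],1],[[0,10,0],[0,0,-0.4],1],[[0,10,0],[0,0,-0.6],1],[[0,10,0],[0,0,-0.7],1],[[0,10,0],[0,0,-0.7],1]])

```text
clock: 17.08
tcp_pos: [0.5724, 0.1525, -0.0003]
orientation: [-0.009, 0.992, 0.127, 0.001]
wrist_force: [-4.7, -1.0, 15.1]
finger_gap: -0.0001
grip_force: 7.8
```

Run:
```python
from h import *
s=env.get_state(); print(s['clock'],s['tcp_pos'],s['orientation'],s['wrist_force'],s['joint_pos'])
a=env.read_camera('scene')
for t in ('pad_top','marked_stop'): print(t,[(np.round(d['centre'],4),round(d['confidence'],2)) for d in env.landmark_of(t,a)[:1]])
```

```text
17.075 [ 5.72358551e-01  1.52453801e-01 -2.95272294e-04] [-0.00873576  0.99183978  0.12718514  0.00121711] [-4.65397307 -0.98378276 15.10972351] [ 0.11480109  0.4694657  -0.2241567   0.87496213  0.0175013   3.00134201]
pad_top [(array([ 0.5883, -0.0472, -0.0057]), 0.56)]
marked_stop [(array([0.5591, 0.2487, 0.0053]), 0.64)]
```

The commanded pose was the clipped one. Yaw is now 14.6° with margin at joint 6. I'll continue along the rail, which is (0.157, −0.988) in tool axes.

Call:
move_arm(targets=[[[1,-5,0.5],[0,0,0],1],[[2,-11,0.5],[0,0,0],1],[[3,-17,0.5],[0,0,0],1],[[3.5,-23,0.5],[0,0,0],1],[[4.5,-28,0.5],[0,0,0],1]])

```text
clock: 17.85
tcp_pos: [0.5695, 0.181, -0.0003]
orientation: [-0.009, 0.992, 0.127, 0.001]
wrist_force: [-4.5, -1.3, 14.1]
finger_gap: -0.0
grip_force: 7.8
```

Run:
```python
from h import *
s=env.get_state(); print(s['clock'],s['tcp_pos'],s['orientation'],s['wrist_force'],s['joint_pos'])
a=env.read_camera('scene')
for t in ('pad_top','marked_stop'): print(t,[(np.round(d['centre'],4),round(d['confidence'],2)) for d in env.landmark_of(t,a)[:1]])
```

```text
17.85 [ 5.69466416e-01  1.80964510e-01 -2.97870509e-04] [-0.00882458  0.99183995  0.12717857  0.00111454] [-4.4587534  -1.25974122 14.09826061] [ 0.16341781  0.47761719 -0.2105248   0.87979309  0.01755802  3.04997758]
pad_top [(array([0.5655, 0.1791, 0.0369]), 0.53)]
marked_stop [(array([0.5586, 0.2494, 0.0057]), 0.71)]
```

Call:
move_arm(targets=[[[0.4,-2,0.5],[0,0,0],1],[[0.7,-4,1],[0,0,0],1],[[1,-6,1],[0,0,0],1],[[1.1,-7,1],[0,0,0],1]])

```text
clock: 18.5
tcp_pos: [0.569, 0.1867, -0.0004]
orientation: [-0.008, 0.992, 0.127, 0.001]
wrist_force: [-6.7, -7.2, 21.0]
finger_gap: 0.0
grip_force: 10.6
```

Call:
move_arm(targets=[[[0.2,-1,0],[0,0,0],1],[[0.3,-2,0],[0,0,0],1],[[0.5,-3,0],[0,0,0],1],[[0.5,-3,0],[0,0,0],1]])

```text
clock: 19.0
tcp_pos: [0.5691, 0.1871, -0.0003]
orientation: [-0.005, 0.992, 0.126, 0.001]
wrist_force: [-5.3, -12.6, 21.6]
finger_gap: -0.0001
grip_force: 10.8
```

The TCP stalled at y = 0.187 with 12.6 N along the rail. I need to check that it is the carriage on the stop and not the hand on the pin.

Run:
```python
from h import *
s=env.get_state(); print(s['clock'],s['tcp_pos'],s['wrist_force'],s['ft_torque'])
for c in ('scene','wrist','top'):
    a=env.read_camera(c)
    for t in ('pad_top','marked_stop'): print(c,t,[(np.round(d['centre'],4),round(d['confidence'],2)) for d in env.landmark_of(t,a)[:1]])
    if c=='scene': q=a
b=cv2.resize(q['pixels'][140:260,220:380],(800,600),interpolation=cv2.INTER_CUBIC)
b=(255*(b/255.)**.6).astype('uint8'); cv2.imwrite('pics/s8.png',b[:,:,::-1])
```

```text
19.0 [ 5.69072511e-01  1.87131549e-01 -3.42298741e-04] [ -5.27569149 -12.6097909   21.58423554] [-2.65794901  1.17567161 -0.02405805]
scene pad_top [(array([0.5657, 0.1836, 0.0331]), 0.84)]
scene marked_stop [(array([0.5726, 0.0943, 0.0017]), 0.56)]
wrist pad_top []
wrist marked_stop [(array([0.5553, 0.2511, 0.004 ]), 0.83)]
top pad_top [(array([ 6.747e-01, -1.920e-02,  1.000e-04]), 0.19)]
top marked_stop []
```

View pics/s8.png

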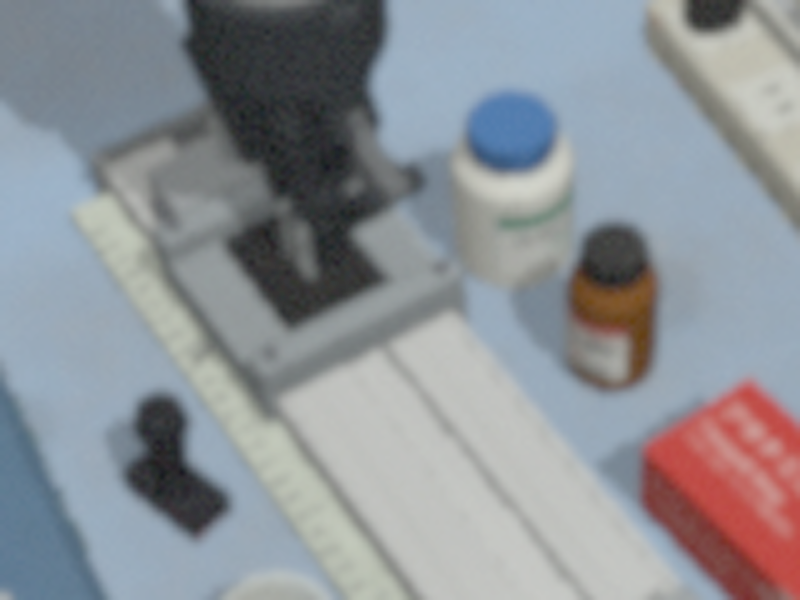

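The scene shows the carriage's wall flush against the stop block (crop px ~215,230) and the bottles and stamp in place. The travel of 120 mm matches the estimate. Now I lift straight up, slowly at first.

Call:
move_arm(targets=[[[0,0,-2],[0,0,0],1],[[0,0,-4],[0,0,0],1],[[0,0,-7],[0,0,0],1],[[0,0,-12],[0,0,0],1],[[0,0,-25],[0,0,0],1]])

```text
clock: 20.08
tcp_pos: [0.5668, 0.1904, 0.021]
orientation: [-0.009, 0.992, 0.127, -0.001]
wrist_force: [-0.1, 0.4, -0.3]
finger_gap: 0.0001
grip_force: 0.0
```

Call:
move_arm(targets=[[[0,0,-30],[0,0,0],1],[[0,0,-70],[0,0,0],1],[[0,0,-110],[0,0,0],1],[[0,0,-140],[0,0,0],1],[[0,0,-140],[0,0,0],1]])

```text
clock: 20.7
tcp_pos: [0.57, 0.1886, 0.1647]
orientation: [-0.009, 0.992, 0.127, 0.003]
wrist_force: [-0.0, 1.1, 0.2]
finger_gap: -0.0004
grip_force: 0.0
```

Run:
```python
from h import *
s=env.get_state(); print(s['clock'],s['tcp_pos'],s['wrist_force'])
for c in ('wrist','scene','wrist'):
    a=env.read_camera(c)
    for t in ('pad_top','marked_stop','white_bottle','amber_bottle','cup','stamp','carton'): print(c,t,[(np.round(d['centre'],4),round(d['confidence'],2)) for d in env.landmark_of(t,a)[:1]])
```

```text
20.7 [0.57004694 0.18855672 0.16474764] [-0.02296576  1.08858856  0.15486245]
wrist pad_top [(array([0.5638, 0.1811, 0.0395]), 0.95)]
wrist marked_stop [(array([0.5524, 0.253 , 0.0049]), 0.97)]
wrist white_bottle [(array([0.6578, 0.1791, 0.0021]), 0.6)]
wrist amber_bottle [(array([0.6683, 0.1024, 0.0028]), 0.89)]
wrist cup [(array([0.4826, 0.035 , 0.0032]), 0.87)]
wrist stamp [(array([ 0.478 ,  0.1236, -0.0034]), 0.74)]
wrist carton [(array([ 0.6766, -0.0183,  0.0046]), 0.65)]
scene pad_top [(array([0.5644, 0.1838, 0.039 ]), 0.85)]
scene marked_stop [(array([0.558 , 0.2486, 0.0038]), 0.78)]
scene white_bottle [(array([0.6575, 0.1833, 0.0022]), 0.76)]
scene amber_bottle [(array([0.6631, 0.1068, 0.0038]), 0.79)]
scene cup [(array([0.574 , 0.0967, 0.0032]), 0.75)]
scene stamp [(array([ 0.4713,  0.1237, -0.0011]), 0.62)]
scene carton [(array([ 0.6775, -0.0171, -0.001 ]), 0.94)]
wrist pad_top [(array([0.5645, 0.183 , 0.0428]), 0.94)]
wrist marked_stop [(array([0.5587, 0.2502, 0.0026]), 0.77)]
wrist white_bottle [(array([0.6544, 0.1802, 0.0034]), 0.8)]
wrist amber_bottle [(array([0.6667, 0.1042, 0.0017]), 0.62)]
wrist cup [(array([0.4792, 0.0345, 0.0015]), 0.93)]
wrist stamp [(array([0.5551, 0.2511, 0.004 ]), 0.73)]
wrist carton [(array([ 6.769e-01, -1.490e-02, -4.000e-04]), 0.69)]
```

The landmark distance averages about 67 mm with 4 mm noise, which is not conclusive against 66 mm. I'll measure the gap directly with a profile along the rail in the plane of the two tops (46 mm).

Run:
```python
from h import *
s=env.get_state(); p=env.read_camera('wrist'); print(s['clock'])
np.save('w.npy',p['pixels'])
f=200/np.tan(np.radians(p['fovy']/2)); Mi=np.linalg.inv(p['mount'])
from scipy.spatial.transform import Rotation as R
w,x,y,z=s['orientation']; Rt=R.from_quat([x,y,z,w]).as_matrix()
r=np.array([-.0967,.9953,0]); n=np.array([.9953,.0967,0]); o=np.array([.5645,.1845,.046])
def uv(P):
    c=Mi@np.r_[Rt.T@(P-s['tcp_pos']),1]; return p['cx']+f*c[0]/-c[2],p['cy']-f*c[1]/-c[2]
g=cv2.cvtColor(p['pixels'],cv2.COLOR_RGB2GRAY).astype(np.float32)
S=np.arange(28,92,1.)
print('px/mm',np.hypot(*(np.array(uv(o+.01*r))-uv(o)))/10)
print('s   ',S.astype(int).tolist())
for a in (-25,-15,-8,0,8,15,22,28):
    q=np.array([uv(o+a/1e3*n+k/1e3*r) for k in S],np.float32)
    print(a,cv2.remap(g,q[:,0:1],q[:,1:2],cv2.INTER_LINEAR).ravel().astype(int).tolist())
for t in ('pad_top','marked_stop'):
    for d in env.regions_of(t,p)[:1]:
        v,u=np.nonzero(d['mask']); print(t,d['confidence'],len(u),u.min(),u.max(),v.min(),v.max())
        np.save(t+'.npy',d['mask'])
a,b=np.load('pad_top.npy'),np.load('marked_stop.npy')
print('mask gap px',cv2.distanceTransform((~a).astype('uint8'),2,5)[b].min())
```

```text
21.9
px/mm 1.1548422978871362
s    [28, 29, 30, 31, 32, 33, 34, 35, 36, 37, 38, 39, 40, 41, 42, 43, 44, 45, 46, 47, 48, 49, 50, 51, 52, 53, 54, 55, 56, 57, 58, 59, 60, 61, 62, 63, 64, 65, 66, 67, 68, 69, 70, 71, 72, 73, 74, 75, 76, 77, 78, 79, 80, 81, 82, 83, 84, 85, 86, 87, 88, 89, 90, 91]
-25 [105, 105, 106, 105, 103, 94, 79, 78, 90, 101, 105, 107, 107, 107, 107, 107, 107, 106, 101, 91, 80, 86, 102, 112, 114, 117, 116, 115, 113, 113, 112, 112, 112, 114, 115, 114, 113, 113, 113, 113, 114, 112, 111, 113, 114, 114, 112, 112, 110, 103, 96, 101, 107, 108, 108, 108, 108, 108, 110, 118, 136, 151, 155, 156]
-15 [17, 17, 16, 16, 16, 27, 44, 70, 91, 101, 106, 107, 107, 106, 106, 106, 106, 105, 100, 89, 77, 83, 102, 113, 116, 116, 116, 115, 113, 113, 113, 112, 112, 113, 115, 115, 114, 113, 112, 111, 110, 112, 112, 112, 113, 112, 112, 112, 111, 105, 98, 103, 109, 111, 111, 111, 110, 112, 121, 142, 155, 159, 158, 158]
-8 [17, 16, 16, 16, 15, 23, 45, 70, 90, 100, 106, 107, 107, 107, 107, 107, 107, 106, 102, 91, 78, 82, 100, 112, 115, 116, 117, 114, 114, 114, 114, 113, 110, 102, 84, 76, 94, 112, 
[... 1043 characters left out ...]
5, 15, 15, 19, 29, 46, 68, 88, 100, 106, 109, 108, 108, 109, 108, 107, 107, 103, 93, 79, 81, 98, 112, 115, 116, 118, 115, 114, 114, 114, 112, 112, 114, 116, 117, 116, 114, 113, 113, 114, 114, 113, 113, 115, 115, 113, 113, 113, 109, 100, 100, 105, 106, 107, 106, 106, 106, 106, 113, 135, 150, 153, 153]
28 [96, 98, 101, 99, 97, 93, 80, 75, 87, 100, 106, 108, 108, 108, 108, 108, 107, 107, 104, 94, 82, 81, 98, 111, 115, 117, 116, 115, 114, 115, 115, 113, 113, 114, 117, 117, 116, 114, 113, 114, 115, 115, 113, 113, 115, 115, 113, 112, 112, 108, 99, 99, 107, 110, 110, 110, 110, 110, 113, 131, 151, 158, 158, 158]
pad_top 0.56 3841 285 366 164 223
marked_stop 0.64 2922 233 276 140 225
mask gap px 17.0
```

The profile shows the carriage wall from 34.5 to 48.3 mm and the stop from 48.3 to 78.3 mm. The two touch, with no gap. Hand in.

```bash
python3 -c "
from workcell import env
print(env.hand_in())"
```

```text
the job is handed in; nothing more can be done
None
```

The carriage is up against the pinned stop with no measurable gap, the fingers are clear with the plate measured at its up height, and the job is handed in (it returned no verdict).

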